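Move the instrument basket to the drying hook and start the timer

TASK

Lift the hanging instrument basket off the hook of the blue-based rinse stand, carry it level and without setting it down or resting it on anything, and hang it properly on both prongs of the green-based drying stand. Once it hangs there and you have let go, press the red plunger of the drying timer fully down to its stop and release it. Do not knock or shift the bottle, the beaker, the jar or the white tray.

Things in the scene. Friction and masses are not known exactly. Their poses are not given: they have to be found in the camera images.
- basket_tab (a point): Centre of the basket's orange grip tab: upright block 16 mm thick (x), 46 mm wide (y), 45 mm tall (z, up when level), standing on the middle of the basket's top bar. Bar centre 24.5 mm below this point, tray rim 109.5 mm, tray underside 154.5 mm below. The whole basket is one rigid part of 0.25 to 0.5 kg, same after a half turn. It starts hanging on the rinse stand.
- basket_bar (a point): Centre of the basket's top bar: 8 mm round steel, 120 mm long along y. Two upright 8 mm rods at y = +60 and -60 mm join it to the tray below. A stand's prongs go under the bar, between the rods. Axes as the tab's.
- basket_tray (a point): Centre of the basket's open aluminium tray, 80 (x) x 130 (y) x 45 mm tall, with instruments fixed in it; 107.5 mm straight below the bar's centre when level.
- rinse_seat (a point): Rinse stand (fixed, blue base 170 x 110 x 10 mm, x -60 to +110 mm): where the hung bar's centre lies, 180 mm above the table. Two 8 mm prongs at y = +28 and -28 mm run in -x from a post at x = +78 mm, under the bar, to upturned tips. The bar comes off by rising 20 to 40 mm (more, and the tray's rim strikes the prongs), then moving 85 mm or more along -x; then it is free to rise.
- dry_seat (a point): The same point and axes (z up) on the drying stand (fixed, green base), 200 mm above the table; otherwise shaped and sized as the rinse stand. Hang the basket by coming in along +x with the bar 20 to 40 mm above this point and the tray under the prongs, then lowering into the prongs' troughs (10 mm wide floor, sloped sides). Either way round of the basket will do.
- dry_tips (a point): Midway between the tops of the drying stand's two upturned prong tips, 19 mm in -x of its seat and 12 mm above the seated bar's centre: the tips are the highest part of the stand, the crossbar at the post reaches 9 mm above the bar's centre. The rinse stand is alike. Tips have green (rinse: blue) balls.
- plunger_top (a point): Centre of the top face of the timer's red spring plunger: a round head 40 mm wide (its flat top 34 mm), 85 mm above the table when up, pressed straight down. Travel 10 mm to the stop; the spring takes about 2 N to start and 8 N at the stop. The timer is a fixed white block 100 x 100 x 55 mm under it.
- plunger (a joint): Travel of the plunger in m: 0 up, 0.010 at its stop; springs back when released.
- bottle_mid (a point): Centre (half-way up) of a loose upright blue bottle, 50 mm wide and 180 mm tall. To be left alone.
- beaker_mid (a point): Centre (half-way up) of a loose upright white beaker, 58 mm wide and 90 mm tall. To be left alone.
- tray_mid (a point): Centre of a loose white open tray, 80 (x) x 140 (y) x 25 mm tall, lying on the table. To be left alone.
- jar_mid (a point): Centre (half-way up) of a loose amber jar with a white lid, 60 mm wide and 65 mm tall, on the table. To be left alone.

How it is judged (in metres and radians):
On the way, in this order (a step that is already met when the one before it is completed fails the run):
1. the basket hangs still and level on both prongs of the drying stand, let go (x of basket_bar in the frame of dry_seat between -0.012 and 0.012 m and y of basket_bar in the frame of dry_seat between -0.025 and 0.025 m and z of basket_bar in the frame of dry_seat between -0.006 and 0.006 m and angle between basket_tab's own z axis and vertical below 0.12 rad and angle between the x axis of basket_tab and the x axis of dry_seat, either way round below 0.2 rad and linear speed of basket below 0.03 m/s and contact force between basket and the fingers below 0.05 N and contact force between basket and dry above 0.5 N), for 0.3 s.
2. the timer's plunger is pressed to its stop (8.5 mm or more of its 10 mm) (value of joint plunger above 0.0085 m), for 0.05 s.
At the end, for the whole second after the job is handed in: Basket still and let go on the drying stand: bar centre within 12 (x), 25 (y), 6 mm (z) of the drying seat, level within 7 and square within 11 degrees. Plunger back up (within 3 mm). Bottle, beaker, jar, tray upright, within 20 mm of their starts (all of step 1 and value of joint plunger below 0.003 m and distance of each of bottle_mid, beaker_mid, tray_mid, jar_mid from where it was at the start of the episode below 0.02 m and angle between each of bottle_mid, beaker_mid, tray_mid, jar_mid's own z axis and vertical below 0.3 rad); the robot touches nothing.
It fails at once if the basket tips more than 20 degrees from level (angle between basket_tab's own z axis and vertical above 0.35 rad).
It fails at once if the basket is set down: its underside comes lower than 18 mm over the table (on to the table or a stand's base) (height (world z) of basket_bar below 0.148 m).
It fails at once if the basket rests on or strikes the timer (over 1 N), bottle, beaker, jar or white tray (over 2 N) (contact force between basket and timer above 1 N or contact force between basket and bottle above 2 N or contact force between basket and beaker above 2 N or contact force between basket and tray above 2 N or contact force between basket and jar above 2 N).
It fails at once if the bottle, beaker, jar or white tray is shifted more than 20 mm or tipped (distance of any of bottle_mid, beaker_mid, tray_mid, jar_mid from where it was at the start of the episode above 0.02 m or angle between any of bottle_mid, beaker_mid, tray_mid, jar_mid's own z axis and vertical above 0.3 rad).
It also fails if it takes over 59 s, if anything falls off the work surface, if the arm or the gripper's body presses on something with over 40 N, if the wrist force passes 120 N, or if a joint passes its speed limit or range.

ROBOT

A 6-joint arm with a two-finger parallel gripper is mounted at the origin on the work surface. World frame = base frame: x ahead of the robot, y to its left, z up, the work surface at z = 0. Lengths are in mm, angles in rad, forces in N, time in s.
With the tool pointing down it reaches from about 250 to 850 mm from the base axis. Payload 12.5 kg.
Tool frame: the origin (TCP) lies between the finger pads; the fingertips stand 11 mm ahead of it and the grasp point (between the pads) lies 8 mm behind it (manip.nose_length is the distance from the TCP to the fingertips, in mm); z points along the fingers, y is the direction in which the jaws open and shut (so a half turn about z gives the same grasp; the last joint's range is limited). The gripper opens to 93 mm and grips with 3 to 60 N. Pads are 15 mm wide; open, the fingers measure 128 mm over their backs; the gripper's body (75 mm by 188 mm) begins 65 mm behind the grasp point.
Start: joints at [-1.252, 0.351, 1.652, -0, 1.139, -0.085], TCP at [216.121, -505.743, 229.633] pointing down, gripper open.
Joint ranges: [-2.75, 2.75], [-0.79, 2.1], [0.01, 2.65], [-1.57, 4.71], [0.07, 3.14], [-2.87, 2.87]. Speed limits (rad/s): [2.22, 2.22, 2.79, 3.14, 3.14, 3.14].

INTERFACE

Orientations are given as a unit quaternion [x, y, z, w].
In Python, from cell import manip gives the robot as it stands.
- The arm moves only by the tool servo_tool, never from a script. Its argument "motion" is a list that holds one entry, the list of rows, each a list of 5 numbers: the closure in counts, from 0 (fully open) to 255 (shut), then the shift along the tool's x, y, z in m, then the turn about the tool's z in rad. In form: [[[hand, x, y, z, yaw], ...]]. A call has 1 to 10 rows; each row shifts and turns the pose as measured when the row begins, along the tool's axes as they then stand; what a row does not reach is not made up. A row lasts 1/12 s, in which the tool goes at most 41.7 mm and 7.16 degrees, less where a joint would pass 70% of its speed; a pose out of reach is approached as far as the arm can. A call with a gripper value outside its range is refused whole. The fingers move at their own pace and stop on an object; "force" is the grip in N (left out, the last holds). Time passes only in rows, so rows that do not move let the fingers close. It gives the time, the measured TCP pose, the force and the opening at its end, in the units of the state.
- manip.get_state(): the state, without advancing time (a new reading comes with each control period).
- manip.snapshot(name): name is "scene" or "top" or "wrist"; returns (picture, depth): 480x640x3 uint8, red, green, blue; 480x640 float32, mm along the optical axis (not along the pixel's ray), 0 where there is no reading.
- manip.get_calibration(name): a dict with "camera_matrix" (3x3 intrinsics, pixels), "k1" (the pictures are not rectified: a ray, as slopes to the right and down, at radius r is drawn at 1 + k1 r^2 times it, then the intrinsics apply), "R" (3x3) and "t" (3): a world point X has camera coordinates R X + t; the wrist camera has in their place "mount" (4x4, takes a point from camera to tool coordinates, whose origin is the TCP and whose axes are the flange's). Camera axes: x right, y down, z forward; pixel columns grow to the right and rows downward; lengths in mm; the calibration is good to about 2 mm. A picture is of the moment at which its call begins: read the wrist's pose just before it. get_calibration takes no time and is no camera call.
- manip.hand_in(): hands the job in, once; it reports no verdict.
Trained networks look in the newest picture that a camera, given by its name, has taken for a name from the list of things; names that differ only in an ending like _2 or _b are one class to them, and where a whole thing is asked for, a point or a joint stands for the part that bears it (a point fixed in the world has none). Each returns a list of dicts, best first, with "p" (0 to 1); they miss things now and then, are a little off and sometimes report something else, mostly with a low value. They report only what shows in the picture. A call takes as long as a camera call.
- manip.search_frame(thing, camera): "bbox" ([left, top, width, height] in pixels, round what is visible of it).
- manip.masks_of(thing, camera): "mask" (480x640 bool, what is visible of it) and "bbox" ([left, top, width, height] in pixels, round what is visible of it).
The state is a dict: "clock": time; "q": joint angles; "dq": joint speeds; "joint_torque": joint torques, N m; "tcp_pos": TCP position; "eef_rot": TCP orientation; "force": force on the tool from outside, world axes, zero at the start; "ft_torque": the same for the moment, N m; "width": finger opening in mm.
Only numpy, scipy, OpenCV 4.12 (cv2) and the standard library are available. Lean on these libraries where they do the work, as an engineer would, in place of code of your own. Each camera call takes 0.05 s, during which the arm holds its last target. There are 200 camera calls.

## Working session

There is one attempt and no reset: what is moved stays moved. The work goes in short steps, Python scripts to look and compute and a tool call to move; the robot and the scene stay as the last step left them, time stands still between calls to the robot, and variables do not carry over. Pictures are saved under pics/ and viewed, about 8 in all and at most 12, crops included, and the job is handed in when it is done.

Besides the shell and the picture viewer there is one more tool, called after ">>>" by a JSON object that holds its "name" and its "arguments", one argument or row to a line. servo_tool: Moves the arm, as the interface text tells. Its arguments: {"type":"object","properties":{"motion":{"type":"array","items":{"type":"array","items":{"type":"array","items":{"type":"number"}}}},"force":{"type":"number"}},"required":["motion"]}

```bash
ls; mkdir -p pics
cat > h.py <<'E'
import numpy as np, cv2
from cell import manip
from scipy.spatial.transform import Rotation as Ro
def cloud(cam, depth, st=None):
    c=manip.get_calibration(cam); K=np.array(c["camera_matrix"],float); k1=c["k1"]
    v,u=np.mgrid[0:480,0:640].astype(float)
    p=cv2.undistortPoints(np.stack([u.ravel(),v.ravel()],1).reshape(-1,1,2),K,np.array([k1,0,0,0.])).reshape(480,640,2)
    P=np.dstack([p,np.ones((480,640))])*depth[...,None]
    if "R" in c: return (P-np.array(c["t"]))@np.array(c["R"])
    M=np.array(c["mount"]); P=P@M[:3,:3].T+M[:3,3]
    return P@Ro.from_quat(st["eef_rot"]).as_matrix().T+np.array(st["tcp_pos"])
def save(name,img): cv2.imwrite("pics/"+name,img[...,::-1])
E
python3 - <<'E'
from h import *
s=manip.get_state(); print({k:np.round(v,3).tolist() for k,v in s.items()})
out=[]
for cam in("scene","top"):
    im,d=manip.snapshot(cam); save(cam+"0.png",im); P=cloud(cam,d); np.savez(cam+"0.npz",im=im,d=d,P=P)
    for t in["basket_tab","basket_bar","rinse_seat","dry_seat","dry_tips","plunger_top","bottle_mid","beaker_mid","tray_mid","jar_mid"]:
        try: r=manip.masks_of(t,cam)
        except Exception as e: print(cam,t,e); continue
        for x in r[:2]:
            m=x["mask"]&(d>0); q=P[m]
            print(cam,t,round(x["p"],2),x["bbox"],np.round(np.percentile(q,[2,50,98],axis=0)).tolist() if len(q) else None)
E
```

```text
pics
{'clock': 0.0, 'q': [-1.252, 0.351, 1.652, -0.0, 1.139, -0.085], 'dq': [-0.0, 0.001, 0.0, 0.001, -0.001, -0.001], 'joint_torque': [0.0, -49.732, -28.525, 0.07, 0.026, -0.0], 'tcp_pos': [215.999, -505.433, 229.068], 'eef_rot': [0.98, 0.201, -0.0, -0.001], 'force': [-0.797, 0.97, 0.304], 'ft_torque': [0.024, 0.064, 0.035], 'width': 93.192}
scene basket_tab 0.76 [272.0, 206.3, 77.4, 104.0] [[505.0, -62.0, 8.0], [564.0, 15.0, 79.0], [611.0, 75.0, 224.0]]
scene basket_tab 0.32 [452.8, 211.1, 74.9, 139.9] [[466.0, 282.0, -1.0], [590.0, 334.0, 9.0], [634.0, 388.0, 206.0]]
scene basket_bar 0.63 [272.2, 203.0, 82.7, 103.1] [[510.0, -61.0, 50.0], [565.0, 15.0, 80.0], [610.0, 74.0, 224.0]]
scene dry_seat 0.83 [452.8, 213.7, 76.1, 136.4] [[476.0, 283.0, 3.0], [591.0, 333.0, 9.0], [634.0, 387.0, 207.0]]
scene dry_tips 0.97 [453.0, 213.5, 72.7, 136.0] [[476.0, 282.0, 3.0], [591.0, 333.0, 9.0], [634.0, 386.0, 206.0]]
scene plunger_top 0.62 [134.7, 255.4, 21.8, 13.9] [[506.0, -353.0, 52.0], [550.0, -319.0, 74.0], [564.0, -304.0, 84.0]]
scene beaker_mid 0.96 [206.0, 250.5, 28.1, 53.9] [[528.0, -
[... 831 characters left out ...]
0.0, 388.0, 212.0]]
top dry_tips 0.96 [171.9, 189.6, 52.0, 79.6] [[468.0, 284.0, 4.0], [549.0, 332.0, 12.0], [630.0, 388.0, 211.0]]
top plunger_top 0.47 [448.5, 221.9, 9.0, 14.4] [[523.0, -330.0, 54.0], [537.0, -319.0, 74.0], [549.0, -304.0, 86.0]]
top bottle_mid 0.8 [249.2, 221.2, 23.0, 25.3] [[509.0, 149.0, 14.0], [524.0, 167.0, 118.0], [551.0, 193.0, 185.0]]
top bottle_mid 0.74 [295.8, 202.1, 59.3, 42.8] [[506.0, -56.0, 49.0], [549.0, 7.0, 76.0], [605.0, 71.0, 229.0]]
top tray_mid 0.61 [207.1, 280.9, 55.4, 37.7] [[338.0, 181.0, -2.0], [377.0, 251.0, 5.0], [414.0, 317.0, 29.0]]
top jar_mid 0.61 [384.9, 285.5, 22.4, 22.0] [[344.0, -196.0, 30.0], [368.0, -169.0, 65.0], [396.0, -145.0, 71.0]]
```

Run:
```python
from h import *
a=np.load("top0.npz"); b=np.load("scene0.npz")
A=cv2.resize(a["im"][170:340,150:480],(800,412)); B=cv2.resize(b["im"][180:370,110:550],(800,345))
save("both.png",cv2.resize(np.vstack([A,B]),(634,600)))
for n,z in(("top",a),("scene",b)):
    P=z["P"]; hsv=cv2.cvtColor(z["im"],cv2.COLOR_RGB2HSV); H,S,V=[hsv[...,i].astype(int) for i in range(3)]
    ok=(z["d"]>0)&(P[...,0]>200)&(P[...,0]<800)
    def rep(l,m):
        q=P[m&ok]; print(n,l,len(q),np.round(np.percentile(q,[3,50,97],axis=0)).tolist() if len(q) else "")
    rep("orange",(H>5)&(H<22)&(S>130)&(P[...,2]>170)&(P[...,1]<120))
    rep("orange top",(H>5)&(H<22)&(S>130)&(P[...,2]>220)&(P[...,1]<120))
    rep("green balls",(H>40)&(H<85)&(S>90)&(P[...,2]>190))
    rep("green base",(H>40)&(H<85)&(S>90)&(P[...,2]<25))
    rep("blue base",(H>95)&(H<130)&(S>90)&(P[...,2]<25)&(abs(P[...,1])<120))
    rep("blue balls",(H>95)&(H<130)&(S>90)&(P[...,2]>150)&(abs(P[...,1])<100))
    rep("red",((H<6)|(H>172))&(S>120)&(P[...,1]<-200))
    rep("dry high",(P[...,1]>250)&(P[...,2]>170))
    rep("timerblock",(P[...,1]<-250)&(P[...,2]>45)&(P[...,2]<62))
    for l,m in(("gb",(H>40)&(H<85)&(S>90)&(P[...,2]<25)),("bb",(H>95)&(H<130)&(S>90)&(P[...,2]<25)&(abs(P[...,1])<120)),("or",(H>5)&(H<22)&(S>130)&(P[...,2]>220)&(P[...,1]<120)),("gballs",(H>40)&(H<85)&(S>90)&(P[...,2]>195))):
        q=P[m&ok][:,:2].astype(np.float32)
        if len(q)>3: print(n,l,cv2.minAreaRect(q))
```

```text
top orange 195 [[544.0, -14.0, 191.0], [552.0, 7.0, 225.0], [564.0, 28.0, 233.0]]
top orange top 133 [[545.0, -13.0, 222.0], [554.0, 7.0, 226.0], [565.0, 28.0, 233.0]]
top green balls 18 [[501.0, 304.0, 208.0], [505.0, 333.0, 212.0], [509.0, 364.0, 217.0]]
top green base 1014 [[467.0, 282.0, 5.0], [584.0, 327.0, 11.0], [629.0, 389.0, 17.0]]
top blue base 662 [[490.0, -72.0, 4.0], [625.0, -11.0, 10.0], [662.0, 63.0, 17.0]]
top blue balls 29 [[524.0, -22.0, 186.0], [541.0, 32.0, 191.0], [548.0, 39.0, 197.0]]
top red 33 [[523.0, -339.0, 58.0], [530.0, -313.0, 81.0], [549.0, -304.0, 88.0]]
top dry high 442 [[504.0, 304.0, 184.0], [576.0, 337.0, 207.0], [606.0, 368.0, 215.0]]
top timerblock 1289 [[492.0, -369.0, 48.0], [539.0, -319.0, 55.0], [590.0, -273.0, 61.0]]
top gb ((549.3379516601562, 336.6573791503906), (169.32583618164062, 109.92552185058594), 2.6672885417938232)
top bb ((578.137939453125, -4.209648132324219), (109.3553695678711, 169.47772216796875), 73.37409973144531)
top or ((351.955810546875, -176.9981689453125), (575.2437133789062, 170.67422485351562), 57.87775802612305)
top 
[... 648 characters left out ...]
[[270.0, -542.0, 76.0], [557.0, -316.0, 81.0], [564.0, -304.0, 400.0]]
scene dry high 791 [[508.0, 303.0, 175.0], [602.0, 337.0, 203.0], [612.0, 366.0, 209.0]]
scene timerblock 1510 [[497.0, -369.0, 46.0], [557.0, -314.0, 53.0], [596.0, -272.0, 58.0]]
scene gb ((552.7924194335938, 335.38201904296875), (167.6292724609375, 106.4193344116211), 3.1122214794158936)
scene bb ((581.727294921875, -5.368186950683594), (110.05093383789062, 170.17965698242188), 73.59819030761719)
scene or ((372.6285705566406, -250.45709228515625), (677.8751831054688, 107.48373413085938), 61.97927474975586)
scene gballs ((296.9883728027344, -72.42279052734375), (949.0678100585938, 216.16200256347656), 74.73287963867188)
```

View pics/both.png

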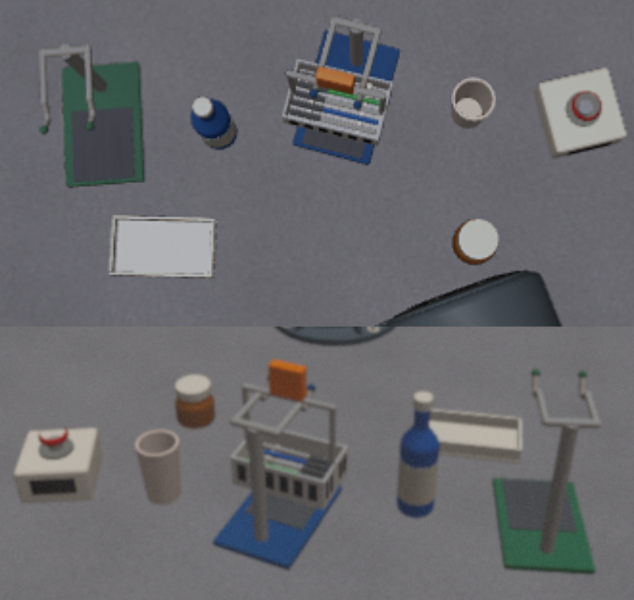

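The pictures show the blue rinse stand with its post on the far side (about -16.5° yaw) and the bottle between the two stands. The green stand is at about 3° yaw, the white tray sits in front of it, and the timer is at right. I'll lift and turn the tool first, then move near the basket and refine with the wrist camera.

```bash
cat >> h.py <<'E'
def plan(x,y,z,yaw):
    "tool-frame delta (m, rad) to TCP x,y,z with tool y axis at world angle yaw (deg, mod 180)"
    s=manip.get_state(); R=Ro.from_quat(s["eef_rot"]).as_matrix(); p=np.array(s["tcp_pos"])
    d=R.T@(np.array([x,y,z])-p)/1000
    cur=np.degrees(np.arctan2(R[1,1],R[0,1])); dy=(yaw-cur+90)%180-90
    # same shift in tool axes after the turn
    R2=Ro.from_rotvec([0,0,np.radians(dy)]).as_matrix()@R; d2=R2.T@(np.array([x,y,z])-p)/1000
    print("t",round(s["clock"],2),"pos",np.round(p,1),"yaw_y",round(cur,2),"tilt",np.round(np.degrees(np.arccos(-R[2,2])),2),"w",round(s["width"],1),"F",np.round(s["force"],1))
    print(" delta now",np.round(d,4)," turn",round(-np.radians(dy),4)," delta after turn",np.round(d2,4))
E
python3 -c "
from h import *
plan(500,12,340,-16.5)"
```

```text
t 1.1 pos [ 216.1 -505.8  229.6] yaw_y -66.87 tilt 0.0 w 92.9 F [0.6 0.2 0.2]
 delta now [ 0.4645 -0.3646 -0.1104]  turn -0.8791  delta after turn [ 0.5771  0.1251 -0.1103]
```

>>> {"name": "servo_tool", "arguments": {
  "motion": [
    [[0,0,0,-0.015,-0.12],[0,0,0,-0.02,-0.12],[0,0,0,-0.02,-0.12],[0,0,0,-0.02,-0.12],[0,0,0,-0.02,-0.12],[0,0,0,-0.02,-0.12],[0,0,0,0,-0.12],[0,0,0,0,-0.03]]
  ]
}}

```text
clock: 1.77
tcp_pos: [215.9, -505.0, 349.4]
eef_rot: [0.793, 0.609, 0.0, -0.001]
force: [-0.4, -1.0, -0.5]
width: 92.8
```

```bash
python3 -c "
from h import *
plan(500,12,340,-16.5)"
```

```text
t 1.77 pos [ 215.9 -505.   349.4] yaw_y -14.92 tilt 0.15 w 92.8 F [-0.4 -1.  -0.5]
 delta now [0.5727 0.1414 0.0105]  turn 0.0276  delta after turn [0.5764 0.1256 0.0105]
```

>>> {"name": "servo_tool", "arguments": {
  "motion": [
    [[0,0.038,0.0083,0,0],[0,0.038,0.0083,0,0],[0,0.038,0.0083,0,0],[0,0.038,0.0083,0,0],[0,0.038,0.0083,0,0],[0,0.038,0.0083,0,0],[0,0.038,0.0083,0,0],[0,0.038,0.0083,0,0],[0,0.038,0.0083,0,0],[0,0.038,0.0083,0,0]]
  ]
}}

```text
clock: 2.6
tcp_pos: [396.1, -149.2, 350.0]
eef_rot: [0.795, 0.607, 0.0, 0.001]
force: [0.3, -0.8, 0.2]
width: 92.9
```

>>> {"name": "servo_tool", "arguments": {
  "motion": [
    [[0,0.038,0.0083,0,0.027],[0,0.038,0.0083,0,0],[0,0.038,0.0083,0,0],[0,0.038,0.0083,0,0],[0,0.03,0.0083,0,0],[0,0,0,0,0]]
  ]
}}

```text
clock: 3.1
tcp_pos: [491.7, 28.3, 351.1]
eef_rot: [0.802, 0.597, 0.002, 0.002]
force: [0.4, -0.3, -0.2]
width: 92.9
```

Run:
```python
from h import *
plan(500,12,340,-16.5)
s=manip.get_state(); im,d=manip.snapshot("wrist"); save("w1.png",im); P=cloud("wrist",d,s); np.savez("w1.npz",im=im,d=d,P=P)
hsv=cv2.cvtColor(im,cv2.COLOR_RGB2HSV); H,S,V=[hsv[...,i].astype(int) for i in range(3)]
for l,m in(("or",(H>5)&(H<22)&(S>130)&(P[...,2]>222)&(P[...,2]<235)),("bb",(H>95)&(H<130)&(S>90)&(P[...,2]<25)&(d>0)),("balls",(H>95)&(H<130)&(S>90)&(P[...,2]>183)&(P[...,2]<205))):
    q=P[m].astype(np.float32); print(l,len(q))
    if len(q)>5: print(np.round(q.min(0)),np.round(np.median(q,0)),np.round(q.max(0)),cv2.minAreaRect(q[:,:2].copy()))
print(manip.get_calibration("wrist")["mount"])
```

```text
t 3.1 pos [491.7  28.3 351.1] yaw_y -16.69 tilt 0.31 w 92.9 F [ 0.4 -0.3 -0.2]
 delta now [-0.0132  0.0125  0.0112]  turn -0.0033  delta after turn [-0.0133  0.0125  0.0112]
or 1003
[543. -16. 222.] [555.   8. 226.] [567.  30. 228.] ((555.2291259765625, 6.843503952026367), (44.6334114074707, 15.761421203613281), 74.06475830078125)
bb 2411
[483. -79.   5.] [631.  -4.   9.] [672.  70.  13.] ((577.822509765625, -5.23883056640625), (107.67892456054688, 168.32252502441406), 73.56158447265625)
balls 168
[523. -23. 188.] [535.   8. 191.] [548.  39. 194.] ((535.5824584960938, 7.871471405029297), (64.70298767089844, 8.727383613586426), 73.51715850830078)
[[-3.33239804e-04 -9.58349912e-01 -2.85596455e-01  7.90855950e+01]
 [ 9.99999889e-01 -4.14391069e-04  2.23713834e-04 -3.84153437e-01]
 [-3.32744754e-04 -2.85596349e-01  9.58349944e-01 -1.54239335e+02]
 [ 0.00000000e+00  0.00000000e+00  0.00000000e+00  1.00000000e+00]]
```

View pics/w1.png

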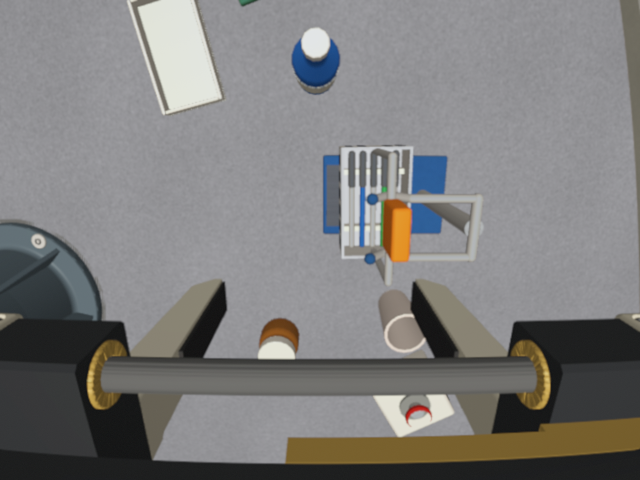

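The wrist view shows the orange tab at about px (397,230) and the blue balls at (372,199) and (370,258). It measures at (555, 7), top z 226, yaw -16.2°, which agrees with the stand.

```bash
python3 -c "
from h import *
plan(555.2,6.9,201,-16.3)"
```

```text
t 3.15 pos [490.9  26.8 351.1] yaw_y -16.68 tilt 0.28 w 93.0 F [ 0.7 -0.2 -0.4]
 delta now [-0.0006  0.0666  0.1504]  turn -0.0066  delta after turn [-0.001   0.0666  0.1504]
```

>>> {"name": "servo_tool", "arguments": {
  "motion": [
    [[0,0,0.022,0.01,-0.0066],[0,0,0.022,0.01,0],[0,0,0.02,0.01,0],[0,0,0.003,0.03,0],[0,0,0,0.03,0],[0,0,0,0,0]]
  ]
}}

```text
clock: 3.65
tcp_pos: [557.4, 3.0, 260.5]
eef_rot: [0.8, 0.6, 0.003, 0.004]
force: [-0.9, -0.1, -0.4]
width: 92.9
```

```bash
python3 -c "
from h import *
plan(555.2,6.9,201,-16.3)"
```

```text
t 3.65 pos [557.4   3.  260.5] yaw_y -16.29 tilt 0.55 w 92.9 F [-0.9 -0.1 -0.4]
 delta now [ 0.0032 -0.0038  0.0594]  turn 0.0002  delta after turn [ 0.0032 -0.0038  0.0594]
```

>>> {"name": "servo_tool", "arguments": {
  "motion": [
    [[0,0.003,-0.003,0,0],[0,0,0,0.02,0],[0,0,0,0.02,0],[0,0,0,0.018,0],[0,0,0,0,0]]
  ]
}}

```text
clock: 4.07
tcp_pos: [556.4, 4.3, 208.7]
eef_rot: [0.801, 0.599, 0.005, 0.006]
force: [-0.2, 0.3, -0.1]
width: 93.2
```

```bash
python3 -c "
from h import *
plan(555.2,6.9,201,-16.3)"
```

```text
t 4.07 pos [556.4   4.3 208.7] yaw_y -16.46 tilt 0.96 w 93.2 F [-0.2  0.3 -0.1]
 delta now [ 0.0021 -0.002   0.0077]  turn -0.0028  delta after turn [ 0.0021 -0.002   0.0077]
```

>>> {"name": "servo_tool", "arguments": {
  "motion": [
    [[0,0.002,-0.001,0.006,0],[120,0,0,0,0],[200,0,0,0,0],[255,0,0,0,0],[255,0,0,0,0],[255,0,0,0,0],[255,0,0,0,0],[255,0,0,0,0]]
  ],
  "force": 35
}}

```text
clock: 4.73
tcp_pos: [558.5, 6.4, 211.4]
eef_rot: [0.801, 0.598, 0.009, 0.01]
force: [-0.5, 0.9, -0.3]
width: 51.0
```

```bash
python3 -c "
from h import *
plan(555.2,6.9,201,-16.3)"
```

```text
t 4.73 pos [558.5   6.4 211.4] yaw_y -16.48 tilt 1.56 w 51.0 F [-0.5  0.9 -0.3]
 delta now [-0.0005 -0.0036  0.0103]  turn -0.0031  delta after turn [-0.0005 -0.0036  0.0103]
```

>>> {"name": "servo_tool", "arguments": {
  "motion": [
    [[200,0,-0.003,0.013,0],[255,0,0,0.001,0],[255,0,0,0.001,0],[255,0,0,0.001,0],[255,0,0,0.001,0],[255,0,0,0.001,0]]
  ],
  "force": 35
}}

```text
clock: 5.23
tcp_pos: [556.9, 7.1, 194.7]
eef_rot: [0.801, 0.598, 0.01, 0.01]
force: [-0.9, 0.6, 11.8]
width: 15.7
```

```bash
python3 -c "
from h import *
plan(555.2,6.9,201,-16.3); s=manip.get_state(); print(s['q'],s['joint_torque'])"
```

```text
t 5.23 pos [556.9   7.1 194.7] yaw_y -16.48 tilt 1.65 w 15.7 F [-0.9  0.6 11.8]
 delta now [-0.0006 -0.0014 -0.0063]  turn -0.0031  delta after turn [-0.0006 -0.0014 -0.0063]
[-0.06955914  0.38859392  1.69011195 -0.00328514  1.03414922  0.2196503 ] [ -0.43649834 -45.46808481 -25.68462968  -0.06027328  -1.15791243
  -0.05788813]
```

>>> {"name": "servo_tool", "arguments": {
  "motion": [
    [[255,0,0,-0.012,0],[255,0,0,-0.015,0],[255,0,0,-0.004,0]]
  ]
}}

```text
clock: 5.48
tcp_pos: [554.8, 7.2, 224.6]
eef_rot: [0.801, 0.598, 0.008, 0.009]
force: [1.0, -0.8, -4.1]
width: 15.9
```

```bash
python3 -c "
from h import *
plan(450,38,229,-16.3)"
```

```text
t 5.48 pos [554.8   7.2 224.6] yaw_y -16.48 tilt 1.37 w 15.9 F [ 1.  -0.8 -4.1]
 delta now [-0.0002 -0.109  -0.007 ]  turn -0.0032  delta after turn [ 1.00e-04 -1.09e-01 -7.00e-03]
```

>>> {"name": "servo_tool", "arguments": {
  "motion": [
    [[255,0,-0.02,0,0],[255,0,-0.025,0,0],[255,0,-0.025,0,0]]
  ]
}}

```text
clock: 5.73
tcp_pos: [488.9, 26.4, 222.2]
eef_rot: [0.802, 0.598, 0.009, 0.01]
force: [0.1, -0.3, -4.1]
width: 15.9
```

```bash
python3 -c "
from h import *
plan(450,38,229,-16.3)"
```

```text
t 5.73 pos [488.9  26.4 222.2] yaw_y -16.58 tilt 1.52 w 15.9 F [ 0.1 -0.3 -4.1]
 delta now [ 0.0001 -0.0404 -0.0079]  turn -0.0048  delta after turn [ 0.0003 -0.0404 -0.0079]
```

>>> {"name": "servo_tool", "arguments": {
  "motion": [
    [[255,0,-0.03,0,0],[255,0,-0.03,-0.01,0],[255,0,-0.025,-0.02,0],[255,0,-0.01,-0.02,-0.03]]
  ]
}}

```text
clock: 6.07
tcp_pos: [387.1, 54.9, 264.4]
eef_rot: [0.793, 0.609, 0.004, 0.006]
force: [-0.6, 0.0, -4.0]
width: 15.5
```

```bash
python3 -c "
from h import *
plan(400,331,270,2.8)"
```

```text
t 6.07 pos [387.1  54.9 264.4] yaw_y -14.9 tilt 0.8 w 15.5 F [-0.6  0.  -4. ]
 delta now [ 0.2702 -0.0585 -0.0068]  turn -0.309  delta after turn [ 0.2752  0.0264 -0.0056]
```

>>> {"name": "servo_tool", "arguments": {
  "motion": [
    [[255,0.02,0,0,-0.05],[255,0.03,0,0,-0.05],[255,0.03,0,0,-0.05],[255,0.03,0,0,-0.05],[255,0.03,0,0,-0.05],[255,0.03,0,0,-0.05],[255,0.03,0,0,0],[255,0.03,0,0,0],[255,0.02,0,0,0],[255,0,0,0,0]]
  ]
}}

```text
clock: 6.9
tcp_pos: [399.8, 314.5, 262.6]
eef_rot: [0.687, 0.726, 0.003, 0.008]
force: [-0.3, -0.9, -5.5]
width: 15.3
```

Run:
```python
from h import *
plan(430,331,245,2.8)
s=manip.get_state(); im,d=manip.snapshot("wrist"); save("w2.png",im); P=cloud("wrist",d,s)
im2,d2=manip.snapshot("top"); P2=cloud("top",d2)
for n,im,P,d in(("w",im,P,d),("t",im2,P2,d2)):
    hsv=cv2.cvtColor(im,cv2.COLOR_RGB2HSV); H,S,V=[hsv[...,i].astype(int) for i in range(3)]
    for l,m in(("gb",(H>40)&(H<85)&(S>90)&(P[...,2]<25)&(d>0)&(P[...,1]>270)),("balls",(H>40)&(H<85)&(S>90)&(P[...,2]>200)&(P[...,2]<222)&(P[...,0]>450)),("or",(H>5)&(H<22)&(S>130)&(P[...,2]>200)&(P[...,2]<320))):
        q=P[m].astype(np.float32); print(n,l,len(q))
        if len(q)>5: print(np.round(q.min(0)),np.round(np.median(q,0)),np.round(q.max(0)),cv2.minAreaRect(q[:,:2].copy()))
```

```text
t 6.9 pos [399.8 314.5 262.6] yaw_y 3.14 tilt 0.97 w 15.3 F [-0.3 -0.9 -5.5]
 delta now [0.0149 0.0308 0.018 ]  turn 0.006  delta after turn [0.0151 0.0307 0.018 ]
w gb 5679
[462. 279.   6.] [585. 352.   9.] [634. 393.  12.] ((548.3067016601562, 335.7771911621094), (167.96939086914062, 107.06501770019531), 3.0231802463531494)
w balls 431
[497. 302. 205.] [503. 358. 211.] [509. 366. 214.] ((503.0909729003906, 334.342529296875), (9.473217964172363, 63.977508544921875), 2.308490037918091)
w or 4095
[390. 306. 251.] [398. 329. 293.] [407. 338. 296.] ((398.177001953125, 321.8162536621094), (16.955007553100586, 31.870004653930664), 2.967329502105713)
t gb 850
[464. 279.   0.] [591. 318.  11.] [634. 392.  22.] ((549.3368530273438, 335.0475769042969), (168.3800811767578, 107.47693634033203), 3.7365596294403076)
t balls 9
[503. 302. 209.] [507. 306. 212.] [509. 309. 218.] ((507.23870849609375, 305.13568115234375), (5.5057148933410645, 6.053813934326172), 28.069992065429688)
t or 0
```

View pics/w2.png

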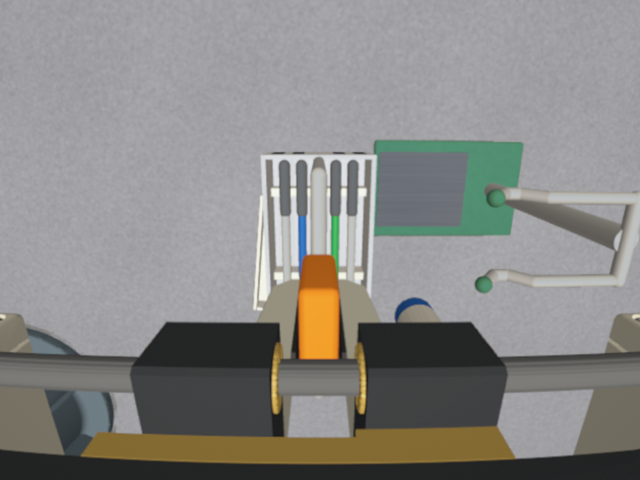

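The wrist view shows the basket held level. The green balls are at px (497,198) and (484,285), and the tab top is still 32 mm above the TCP, so it hasn't slipped. The dry seat works out at about (522.5, 335), yaw 2.8°, so I need about 123 mm of travel along +x.

>>> {"name": "servo_tool", "arguments": {
  "motion": [
    [[255,0.018,0.002,0.01,0.005],[255,0,0.015,0.008,0],[255,0,0.025,0,0],[255,0,0.02,0,0]]
  ]
}}

```text
clock: 7.33
tcp_pos: [460.3, 329.8, 243.9]
eef_rot: [0.69, 0.724, 0.001, 0.008]
force: [0.2, -0.0, -4.9]
width: 16.1
```

```bash
python3 -c "
from h import *
plan(522.8,335,244,2.8)"
```

```text
t 7.33 pos [460.3 329.8 243.9] yaw_y 2.8 tilt 0.93 w 16.1 F [ 0.2 -0.  -4.9]
 delta now [0.0021 0.0626 0.0006]  turn 0.0  delta after turn [0.0021 0.0626 0.0006]
```

>>> {"name": "servo_tool", "arguments": {
  "motion": [
    [[255,0.002,0.022,0,0],[255,0,0.022,0,0],[255,0,0.013,0,0],[255,0,0,0,0]]
  ]
}}

```text
clock: 7.67
tcp_pos: [523.1, 328.7, 242.6]
eef_rot: [0.692, 0.722, -0.001, 0.008]
force: [0.4, -0.2, -4.3]
width: 16.2
```

Run:
```python
from h import *
plan(522.8,335,215,2.8)
s=manip.get_state(); im,d=manip.snapshot("wrist"); save("w3.png",im); P=cloud("wrist",d,s)
im2,_=manip.snapshot("scene"); save("s3.png",cv2.resize(im2[150:370,400:560],(480,660))[:600])
hsv=cv2.cvtColor(im,cv2.COLOR_RGB2HSV); H,S,V=[hsv[...,i].astype(int) for i in range(3)]
for l,m in(("balls",(H>40)&(H<85)&(S>90)&(P[...,2]>200)&(P[...,2]<222)&(P[...,0]>450)),("or",(H>5)&(H<22)&(S>130)&(P[...,2]>200)&(P[...,2]<320))):
    q=P[m].astype(np.float32); print(l,len(q))
    if len(q)>5: print(np.round(q.min(0)),np.round(np.median(q,0)),np.round(q.max(0)),cv2.minAreaRect(q[:,:2].copy()))
```

```text
t 7.67 pos [523.1 328.7 242.6] yaw_y 2.49 tilt 0.97 w 16.2 F [ 0.4 -0.2 -4.3]
 delta now [ 0.0067 -0.0003  0.0275]  turn -0.0055  delta after turn [ 0.0067 -0.0003  0.0275]
balls 251
[499. 358. 208.] [504. 362. 212.] [508. 366. 214.] ((503.5789489746094, 362.1141052246094), (8.94087028503418, 8.517257690429688), 16.54182243347168)
or 4101
[513. 320. 231.] [522. 343. 273.] [531. 352. 276.] ((521.6171875, 336.0512390136719), (16.967941284179688, 31.982702255249023), 2.1795852184295654)
```

View pics/s3.png

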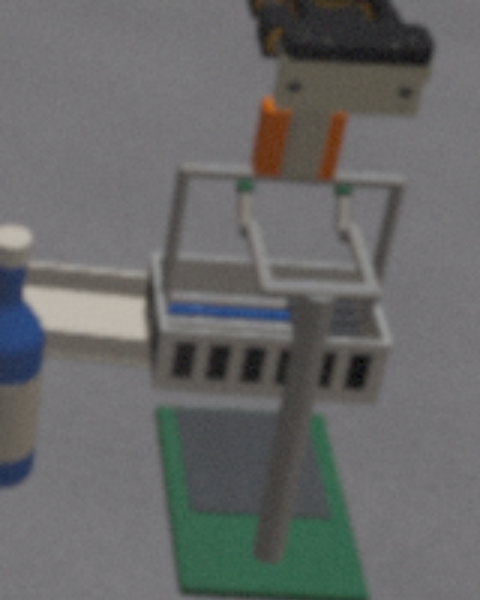

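The scene view shows the bar above both prongs, between the rods and inside the tips, with the tray under the prongs. Lowering now.

>>> {"name": "servo_tool", "arguments": {
  "motion": [
    [[255,0.006,0.001,0.01,0],[255,0,0,0.01,0],[255,0,0,0.004,0]]
  ]
}}

```text
clock: 8.02
tcp_pos: [520.4, 334.4, 217.5]
eef_rot: [0.692, 0.722, -0.001, 0.008]
force: [3.5, -1.5, 9.0]
width: 15.8
```

```bash
python3 -c "
from h import *
plan(523.5,335,214.7,2.8)"
```

```text
t 8.02 pos [520.4 334.4 217.5] yaw_y 2.5 tilt 0.93 w 15.8 F [ 3.5 -1.5  9. ]
 delta now [0.0005 0.003  0.0028]  turn -0.0053  delta after turn [0.0005 0.0031 0.0028]
```

>>> {"name": "servo_tool", "arguments": {
  "motion": [
    [[255,0,0.004,0,0],[255,0,0.001,0.001,0]]
  ]
}}

```text
clock: 8.18
tcp_pos: [524.4, 334.7, 215.3]
eef_rot: [0.691, 0.723, -0.002, 0.008]
force: [-2.0, -3.0, 7.4]
width: 16.0
```

```bash
python3 -c "
from h import *
plan(523.5,335,214.7,2.8)"
```

```text
t 8.18 pos [524.4 334.7 215.3] yaw_y 2.57 tilt 0.92 w 16.0 F [-2.  -3.   7.4]
 delta now [ 0.0004 -0.0009  0.0006]  turn -0.004  delta after turn [ 0.0004 -0.0009  0.0006]
```

>>> {"name": "servo_tool", "arguments": {
  "motion": [
    [[200,0,0,0,0],[150,0,0,0,0],[100,0,0,0.001,0],[50,0,0,0.001,0],[0,0,0,0,0]]
  ]
}}

```text
clock: 8.6
tcp_pos: [525.3, 335.4, 215.3]
eef_rot: [0.691, 0.723, 0.0, 0.008]
force: [-0.0, -1.3, 0.1]
width: 41.9
```

Run:
```python
from h import *
plan(523.5,335,300,2.8)
s=manip.get_state(); im,d=manip.snapshot("wrist"); save("w4.png",im); P=cloud("wrist",d,s)
im2,_=manip.snapshot("scene"); save("s4.png",cv2.resize(im2[150:350,400:560],(480,600)))
hsv=cv2.cvtColor(im,cv2.COLOR_RGB2HSV); H,S,V=[hsv[...,i].astype(int) for i in range(3)]
for l,m in(("balls",(H>40)&(H<85)&(S>90)&(P[...,2]>200)&(P[...,2]<222)&(P[...,0]>450)),("or",(H>5)&(H<22)&(S>130)&(P[...,2]>200)&(P[...,2]<320))):
    q=P[m].astype(np.float32); print(l,len(q))
    if len(q)>5: print(np.round(q.min(0)),np.round(np.median(q,0)),np.round(q.max(0)),cv2.minAreaRect(q[:,:2].copy()))
```

```text
t 8.6 pos [525.3 335.4 215.3] yaw_y 2.6 tilt 0.96 w 41.9 F [-0.  -1.3  0.1]
 delta now [-0.0013 -0.0008 -0.0847]  turn -0.0036  delta after turn [-0.0013 -0.0008 -0.0847]
balls 623
[499. 303. 205.] [505. 359. 211.] [531. 367. 216.] ((505.1833190917969, 334.8258972167969), (58.56583023071289, 33.16849899291992), 67.25886535644531)
or 16860
[488. 326. 204.] [527. 358. 315.] [573. 372. 320.] ((530.944580078125, 349.3983154296875), (85.74754333496094, 44.7458381652832), 2.517742395401001)
```

View pics/s4.png

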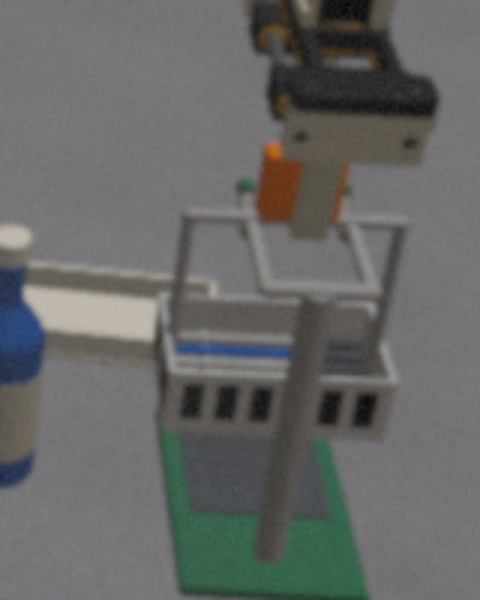

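The scene view shows the basket hanging on both prongs behind the tips, level, with the fingers open. I'll finish opening and lift clear.

>>> {"name": "servo_tool", "arguments": {
  "motion": [
    [[0,0,0,0.001,0],[0,0,0,0.001,0],[0,0,0,-0.01,0],[0,0,0,-0.03,0],[0,0,0,-0.04,0],[0,0,0,-0.03,0],[0,0,0,0,0]]
  ]
}}

```text
clock: 9.28
tcp_pos: [523.0, 336.1, 328.5]
eef_rot: [0.691, 0.723, -0.002, 0.008]
force: [-0.5, 0.3, 0.4]
width: 92.0
```

Run:
```python
from h import *
plan(395,335,315,2.8)
s=manip.get_state(); im,d=manip.snapshot("wrist"); save("w5.png",im); P=cloud("wrist",d,s)
hsv=cv2.cvtColor(im,cv2.COLOR_RGB2HSV); H,S,V=[hsv[...,i].astype(int) for i in range(3)]
for l,m in(("balls",(H>40)&(H<85)&(S>90)&(P[...,2]>200)&(P[...,2]<222)&(P[...,0]>450)),("ortop",(H>5)&(H<22)&(S>130)&(P[...,2]>241)&(P[...,2]<255))):
    q=P[m].astype(np.float32); print(l,len(q))
    if len(q)>5: print(np.round(q.min(0)),np.round(np.median(q,0)),np.round(q.max(0)),cv2.minAreaRect(q[:,:2].copy()))
im2,d2=manip.snapshot("top"); P2=cloud("top",d2); m=(P2[...,1]<-250)&(P2[...,2]>46)&(P2[...,2]<62)&(d2>0)
print("timer",cv2.minAreaRect(P2[m][:,:2].astype(np.float32)))
r=manip.masks_of("plunger_top","top")
for x in r[:1]: q=P2[x["mask"]&(P2[...,2]>80)]; print(x["p"],x["bbox"],np.round(q.mean(0)),len(q))
```

```text
t 9.28 pos [523.  336.1 328.5] yaw_y 2.59 tilt 0.91 w 92.0 F [-0.5  0.3  0.4]
 delta now [ 0.0048 -0.128   0.0124]  turn -0.0037  delta after turn [ 0.0053 -0.128   0.0124]
balls 198
[499. 303. 208.] [505. 358. 212.] [510. 366. 214.] ((505.1302795410156, 334.1376647949219), (8.256185531616211, 63.1911735534668), 3.3869664669036865)
ortop 1345
[516. 312. 241.] [524. 335. 246.] [532. 356. 248.] ((524.4240112304688, 334.094482421875), (15.351520538330078, 44.45416259765625), 2.1115992069244385)
timer ((541.3975219726562, -321.76641845703125), (102.5309829711914, 100.29822540283203), 11.991280555725098)
```

Basket verified hanging: tab top (524.4, 334.1, about 246.5), expected about (524, 335, 247). Now to the timer, closing the fingers on the way.

```bash
python3 -c "
from h import *
plan(530,-380,300,2.8)"
```

```text
t 9.43 pos [521.6 335.3 321.7] yaw_y 2.59 tilt 1.01 w 92.8 F [-0.2  0.2 -1.2]
 delta now [-0.7144 -0.0239  0.0343]  turn -0.0037  delta after turn [-0.7143 -0.0265  0.0343]
```

>>> {"name": "servo_tool", "arguments": {
  "motion": [
    [[0,-0.03,0,0,0],[0,-0.04,0,0,0],[0,-0.04,0,0,0],[0,-0.04,0,0,0],[0,-0.04,0,0,0],[0,-0.04,0,0,0],[0,-0.04,0,0,0],[0,-0.04,0,0,0],[0,-0.04,0,0,0],[0,-0.04,0,0,0]]
  ]
}}

```text
clock: 10.27
tcp_pos: [533.1, -64.0, 313.4]
eef_rot: [0.687, 0.727, -0.016, -0.002]
force: [0.7, 0.1, -0.6]
width: 93.4
```

```bash
python3 -c "
from h import *
plan(530,-380,300,2.8)"
```

```text
t 10.27 pos [533.1 -64.  313.4] yaw_y 3.2 tilt 1.79 w 93.4 F [ 0.7  0.1 -0.6]
 delta now [-0.315  -0.0204  0.0197]  turn 0.0069  delta after turn [-0.3151 -0.0182  0.0196]
```

>>> {"name": "servo_tool", "arguments": {
  "motion": [
    [[100,-0.04,-0.003,0,0],[200,-0.04,-0.003,0,0],[255,-0.04,-0.003,0,0],[255,-0.04,-0.003,0,0],[255,-0.04,-0.003,0,0],[255,-0.04,-0.003,0,0],[255,-0.04,0,0,0],[255,-0.02,0,0,0],[255,0,0,0,0]]
  ]
}}

```text
clock: 11.02
tcp_pos: [522.7, -382.4, 303.1]
eef_rot: [0.689, 0.724, -0.019, -0.014]
force: [0.2, -0.6, -0.1]
width: 37.5
```

Run:
```python
from h import *
plan(541,-321,110,2.8)
s=manip.get_state(); im,d=manip.snapshot("wrist"); save("w6.png",im); P=cloud("wrist",d,s)
hsv=cv2.cvtColor(im,cv2.COLOR_RGB2HSV); H,S,V=[hsv[...,i].astype(int) for i in range(3)]
Z=P[...,2]; near=(np.hypot(P[...,0]-541,P[...,1]+321)<80)&(d>0)
for l,m in(("top",near&(Z>79)&(Z<95)),("red",near&((H<8)|(H>170))&(S>120)),("block",near&(Z>48)&(Z<62))):
    q=P[m].astype(np.float32); print(l,len(q))
    if len(q)>5: print(np.round(q.min(0)),np.round(np.median(q,0)),np.round(q.max(0)),cv2.minAreaRect(q[:,:2].copy()))
```

```text
t 11.02 pos [ 522.7 -382.4  303.1] yaw_y 2.84 tilt 2.65 w 37.5 F [ 0.2 -0.6 -0.1]
 delta now [0.0616 0.0302 0.1916]  turn 0.0008  delta after turn [0.0616 0.0301 0.1916]
top 309
[ 522. -343.   79.] [ 540. -321.   82.] [ 561. -304.   85.] ((541.621337890625, -323.490478515625), (39.33769226074219, 38.63808059692383), 48.7794075012207)
red 208
[ 523. -342.   57.] [ 538. -318.   82.] [ 560. -304.   85.] ((541.5719604492188, -322.9043884277344), (37.21814727783203, 37.48991394042969), 3.380204677581787)
block 7860
[ 484. -382.   48.] [ 541. -320.   54.] [ 598. -266.   62.] ((541.37060546875, -323.7118225097656), (99.93553924560547, 100.36576080322266), 12.030000686645508)
```

View pics/w6.png

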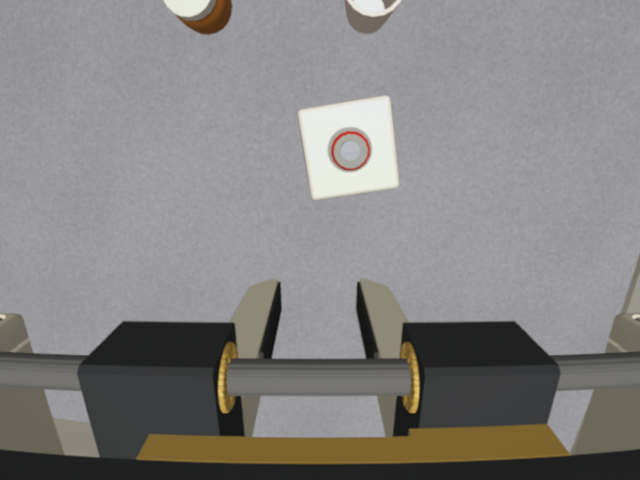

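The wrist view shows the plunger centred at px (350,150) on the timer block, measured (541.5, -322.5), top about z 84. Fingers are still closing.

>>> {"name": "servo_tool", "arguments": {
  "motion": [
    [[255,0.02,0.006,0.02,0],[255,0.03,0.008,0.035,0],[255,0.01,0.008,0.035,0],[255,0,0.008,0.035,0],[255,0,0,0.035,0],[255,0,0,0.015,0],[255,0,0,0.001,0]]
  ]
}}

```text
clock: 11.65
tcp_pos: [539.8, -309.1, 117.1]
eef_rot: [0.687, 0.726, -0.018, -0.017]
force: [0.3, -0.3, 0.8]
width: 0.1
```

```bash
python3 -c "
from h import *
plan(541.5,-322.5,96,2.8)"
```

```text
t 11.65 pos [ 539.8 -309.1  117.1] yaw_y 3.11 tilt 2.88 w 0.1 F [ 0.3 -0.3  0.8]
 delta now [-0.0135  0.0021  0.021 ]  turn 0.0054  delta after turn [-0.0135  0.0021  0.021 ]
```

>>> {"name": "servo_tool", "arguments": {
  "motion": [
    [[255,-0.013,0.002,0.003,0],[255,0,0,0.012,0],[255,0,0,0.004,0]]
  ]
}}

```text
clock: 11.9
tcp_pos: [542.1, -320.4, 98.1]
eef_rot: [0.686, 0.727, -0.018, -0.017]
force: [-0.2, -0.8, -0.8]
width: 0.4
```

```bash
python3 -c "
from h import *
plan(541.5,-322.5,86,2.8)"
```

```text
t 11.9 pos [ 542.1 -320.4   98.1] yaw_y 3.26 tilt 2.88 w 0.4 F [-0.2 -0.8 -0.8]
 delta now [-0.0021 -0.0001  0.0121]  turn 0.0081  delta after turn [-0.0021 -0.0001  0.0121]
```

>>> {"name": "servo_tool", "arguments": {
  "motion": [
    [[255,-0.002,0,0.006,0],[255,0,0,0.006,0],[255,0,0,0.003,0]]
  ]
}}

```text
clock: 12.15
tcp_pos: [542.7, -323.0, 85.8]
eef_rot: [0.687, 0.726, -0.018, -0.016]
force: [-11.4, 9.8, 37.6]
width: 0.5
```

>>> {"name": "servo_tool", "arguments": {
  "motion": [
    [[255,0,0,0.003,0]]
  ]
}}

```text
clock: 12.23
tcp_pos: [542.7, -323.0, 85.8]
eef_rot: [0.687, 0.726, -0.018, -0.015]
force: [-15.0, 12.0, 41.4]
width: 0.3
```

The plunger is hard on its stop: z stays at 85.8 and the force is far above 8 N. Releasing.

>>> {"name": "servo_tool", "arguments": {
  "motion": [
    [[255,0,0,-0.01,0],[255,0,0,-0.03,0],[255,0,0,-0.04,0],[255,0,0,-0.04,0],[255,0,0,-0.02,0],[255,0,0,0,0]]
  ]
}}

```text
clock: 12.73
tcp_pos: [549.0, -323.1, 233.7]
eef_rot: [0.687, 0.726, -0.018, -0.014]
force: [0.6, 0.4, 0.3]
width: 0.6
```

Run:
```python
from h import *
plan(541.5,-322.5,86,2.8)
im,d=manip.snapshot("top"); P=cloud("top",d); z=np.load("top0.npz")
im2,d2=manip.snapshot("scene"); P2=cloud("scene",d2); z2=np.load("scene0.npz")
A=cv2.resize(im[170:340,150:480],(800,412)); B=cv2.resize(im2[180:370,110:550],(800,345))
save("end.png",cv2.resize(np.vstack([A,B]),(634,600)))
for n,xy,h,src in(("bottle",(525,168),(90,185),(z,P)),("beaker",(557,-171),(60,95),(z,P)),("jar",(368,-170),(45,75),(z,P)),("tray",(375,250),(12,32),(z,P)),("bottle s",(525,168),(60,185),(z2,P2)),("beaker s",(557,-171),(40,95),(z2,P2)),("jar s",(368,-170),(30,75),(z2,P2)),("tray s",(375,250),(12,32),(z2,P2)),("plunger s",(541,-322),(62,90),(z2,P2))):
    o=[]
    for Q in(src[0]["P"],src[1]):
        m=(np.hypot(Q[...,0]-xy[0],Q[...,1]-xy[1])<(100 if "tray" in n else 50))&(Q[...,2]>h[0])&(Q[...,2]<h[1]); o+=[np.round(np.r_[Q[m].mean(0),np.percentile(Q[m][:,2],97)]),m.sum()]
    print(n,o)
```

```text
t 12.73 pos [ 549.  -323.1  233.7] yaw_y 3.11 tilt 2.58 w 0.6 F [0.6 0.4 0.3]
 delta now [ 0.0016 -0.0008  0.1479]  turn 0.0055  delta after turn [ 0.0016 -0.0008  0.1479]
bottle [array([528., 169., 133., 182.]), np.int64(344), array([528., 170., 134., 183.]), np.int64(343)]
beaker [array([ 556., -174.,   82.,   94.]), np.int64(209), array([ 556., -173.,   82.,   94.]), np.int64(214)]<stdin>:10: RuntimeWarning: Mean of empty slice.
  ret = um.true_divide(
Traceback (most recent call last):
IndexError: index -1 is out of bounds for axis 0 with size 0
```

View pics/end.png

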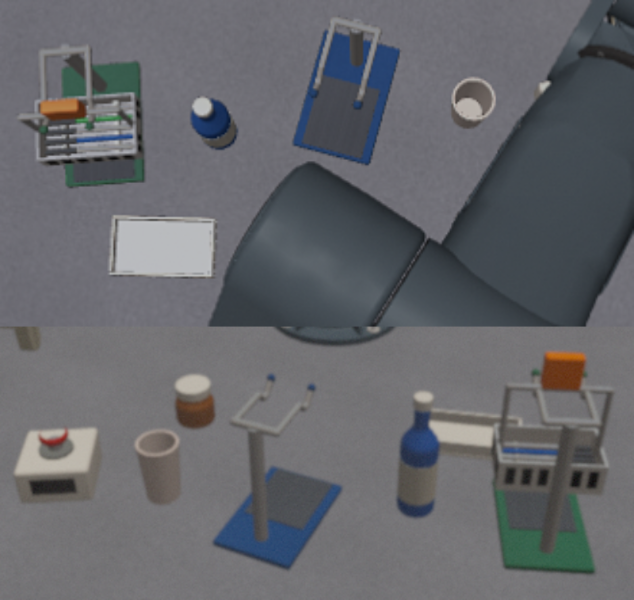

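The final view shows the basket hanging on both green-stand prongs, the plunger back up, and the bottle, beaker, jar and tray at the same pixels as at the start. Handing in.

```bash
python3 -c "
from h import *
print(manip.hand_in())"
```

```text
the job is handed in; nothing more can be done
None
```

I moved the basket from the rinse stand to both prongs of the drying stand, let go, pressed the timer's plunger to its stop and released it. The job was handed in at about 12.8 s on the robot clock; hand-in reports no verdict.

**Basket:** after letting go, the wrist camera put the tab top at (524.4, 334.1, about 246.5) mm. The expected point is about (524, 335, 247), and the basket is square to the stand within 1°. The last picture shows it still hanging level.

**Plunger:** it held at its stop for more than 0.08 s with about 38–41 N on the wrist. The stop itself takes only 8 N, so I pressed harder than needed. The wrist reading is above the 40 N limit, but that limit is for the arm and gripper body, and only the fingertips touched. The last picture shows the plunger back up.

**Things to leave alone:** the bottle and beaker measured within about 1 mm of their start. My script stopped with an error before measuring the jar, the white tray and the plunger height, because the arm hid the jar from the top camera. I checked those three only by eye; they looked the same as in the first picture.

**Tool drift:** the tool drifted about 1 mm upward per idle row and tilted up to 2.9°. I corrected the height as I went; the tilt stayed under 2° while the basket was held.

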